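Stir the nuts in the baking dish

TASK

Take the wooden spoon out of the utensil box, first set its blade down lightly on the bottom of the white dish and rest it there for a moment, then stir until each half of the dish's length holds walnuts as well as hazelnuts (at least one of each, clearly past the middle). Touch nuts and dish only with the spoon, do not press or knock it hard against the ceramic, keep every nut in the dish and the dish in its place. Put the spoon back in the box, blade down, and leave the jars and the scoop as they stand.

Things in the scene. Friction and masses are not known exactly. Their poses are not given: they have to be found in the camera images.
- dish: loose rectangular white ceramic dish, 1.1 kg: outside 132 x 256 mm, 53 high, walls and floor 8 thick (inside 116 x 240, 45 deep). Origin under its middle, z up, y along its length. Walnuts start in its +y half, hazelnuts in its -y half, in rows about 32 and 70 mm from the middle line, with about 30 mm free at the end walls and 40 mm across the middle
- spoon: flat wooden stirring spoon, 250 mm, 60 g. Origin at the middle of the blade's straight bottom edge; z runs up to the handle's end, y across the blade, x through it. Blade 48 wide, 8 thick, 62 long; from 76 to 250 mm a plain handle, 16 wide (y), 12 thick (x). Starts leaning about 30 degrees in the utensil box: blade at the box's +x wall, handle on the rim of its -x wall
- caddy: square open bamboo utensil box, fixed to the worktop: outside 84 (x) x 80 (y) x 110 mm high, walls and floor 7 mm thick (opening 70 x 66 mm). Origin at the middle of its underside, z up; its -x side looks roughly towards the robot
- walnut1: a walnut in its shell, brown, 30 mm across and 28 mm high, with small flats so that it does not roll off by itself; origin at its middle. Starts at the +y end of the dish
- walnut2: a walnut in its shell, brown, 30 mm across and 28 mm high, with small flats so that it does not roll off by itself; origin at its middle. Starts at the +y end of the dish
- walnut3: a walnut in its shell, brown, 30 mm across and 28 mm high, with small flats so that it does not roll off by itself; origin at its middle. Starts at the +y end of the dish
- walnut4: a walnut in its shell, brown, 30 mm across and 28 mm high, with small flats so that it does not roll off by itself; origin at its middle. Starts at the +y end of the dish
- hazelnut1: a hazelnut in its shell, brown, 20 mm across and 18 mm high, with small flats so that it does not roll off by itself; origin at its middle. Starts at the -y end of the dish
- hazelnut2: a hazelnut in its shell, brown, 20 mm across and 18 mm high, with small flats so that it does not roll off by itself; origin at its middle. Starts at the -y end of the dish
- hazelnut3: a hazelnut in its shell, brown, 20 mm across and 18 mm high, with small flats so that it does not roll off by itself; origin at its middle. Starts at the -y end of the dish
- hazelnut4: a hazelnut in its shell, brown, 20 mm across and 18 mm high, with small flats so that it does not roll off by itself; origin at its middle. Starts at the -y end of the dish
- jar1: closed glass jar with a steel lid, 72 mm across, 110 mm high, standing near the dish; leave it alone. Origin under its middle
- jar2: closed glass jar with a steel lid, 64 mm across, 90 mm high, beyond the dish; leave it alone. Origin under its middle
- scoop: small black plastic measuring scoop, cup 44 mm across and 30 mm high, flat handle to 103 mm along +y; leave it alone. Origin under the cup
Things that resemble listed ones, but are neither listed nor needed, are in the scene too. There is more than one size of the spoon; the one meant has the size given above.

How it is judged (in metres and radians):
On the way, in this order (a step that is already met when the one before it is completed fails the run):
1. the spoon's blade rests on the bottom of the dish: lower edge less than 5 mm above the inner floor and touching it with more than 0.3 N, for 0.3 s, before the nuts are mixed (x of spoon in the frame of dish between -0.058 and 0.058 m and y of spoon in the frame of dish between -0.12 and 0.12 m and z of spoon in the frame of dish below 0.013 m and contact force between spoon and dish above 0.3 N), for 0.3 s.
2. with the blade still in the dish, each half of the dish's length holds at least one walnut and one hazelnut, middles more than 8 mm past the middle line (y of any of walnut1, walnut2, walnut3, walnut4 in the frame of dish below -0.008 m and y of any of walnut1, walnut2, walnut3, walnut4 in the frame of dish above 0.008 m and y of any of hazelnut1, hazelnut2, hazelnut3, hazelnut4 in the frame of dish below -0.008 m and y of any of hazelnut1, hazelnut2, hazelnut3, hazelnut4 in the frame of dish above 0.008 m and x of spoon in the frame of dish between -0.066 and 0.066 m and y of spoon in the frame of dish between -0.128 and 0.128 m and z of spoon in the frame of dish below 0.053 m), for 0.2 s.
At the end, for the whole second after the job is handed in: All nuts at rest in the dish, at least one walnut and one hazelnut more than 8 mm past the middle line in each half of its length; dish flat, within 40 mm of its first place; spoon at rest in the utensil box, blade down, its edge within 13 mm of the box floor (y of any of walnut1, walnut2, walnut3, walnut4 in the frame of dish below -0.008 m and y of any of walnut1, walnut2, walnut3, walnut4 in the frame of dish above 0.008 m and y of any of hazelnut1, hazelnut2, hazelnut3, hazelnut4 in the frame of dish below -0.008 m and y of any of hazelnut1, hazelnut2, hazelnut3, hazelnut4 in the frame of dish above 0.008 m and x of walnut1 in the frame of dish between -0.058 and 0.058 m and y of walnut1 in the frame of dish between -0.12 and 0.12 m and z of walnut1 in the frame of dish between 0 and 0.06 m and x of walnut2 in the frame of dish between -0.058 and 0.058 m and y of walnut2 in the frame of dish between -0.12 and 0.12 m and z of walnut2 in the frame of dish between 0 and 0.06 m and x of walnut3 in the frame of dish between -0.058 and 0.058 m and y of walnut3 in the frame of dish between -0.12 and 0.12 m and z of walnut3 in the frame of dish between 0 and 0.06 m and x of walnut4 in the frame of dish between -0.058 and 0.058 m and y of walnut4 in the frame of dish between -0.12 and 0.12 m and z of walnut4 in the frame of dish between 0 and 0.06 m and x of hazelnut1 in the frame of dish between -0.058 and 0.058 m and y of hazelnut1 in the frame of dish between -0.12 and 0.12 m and z of hazelnut1 in the frame of dish between 0 and 0.06 m and x of hazelnut2 in the frame of dish between -0.058 and 0.058 m and y of hazelnut2 in the frame of dish between -0.12 and 0.12 m and z of hazelnut2 in the frame of dish between 0 and 0.06 m and x of hazelnut3 in the frame of dish between -0.058 and 0.058 m and y of hazelnut3 in the frame of dish between -0.12 and 0.12 m and z of hazelnut3 in the frame of dish between 0 and 0.06 m and x of hazelnut4 in the frame of dish between -0.058 and 0.058 m and y of hazelnut4 in the frame of dish between -0.12 and 0.12 m and z of hazelnut4 in the frame of dish between 0 and 0.06 m and x of spoon in the frame of caddy between -0.036 and 0.036 m and y of spoon in the frame of caddy between -0.034 and 0.034 m and z of spoon in the frame of caddy below 0.02 m and angle between spoon's own z axis and vertical below 0.9 rad and linear speed of each of spoon, walnut1, walnut2, walnut3, walnut4, hazelnut1, hazelnut2, hazelnut3, hazelnut4 below 0.03 m/s and angle between dish's own z axis and vertical below 0.05 rad and distance of dish from where it was at the start of the episode below 0.04 m); the robot touches nothing.
It fails at once if the spoon presses or knocks on the dish with more than 25 N (contact force between spoon and dish above 25 N).
It fails at once if the gripper or arm touches a nut or the dish (more than 0.5 N) (contact force between any of the fingers, the arm and walnut1 above 0.5 N or contact force between any of the fingers, the arm and walnut2 above 0.5 N or contact force between any of the fingers, the arm and walnut3 above 0.5 N or contact force between any of the fingers, the arm and walnut4 above 0.5 N or contact force between any of the fingers, the arm and hazelnut1 above 0.5 N or contact force between any of the fingers, the arm and hazelnut2 above 0.5 N or contact force between any of the fingers, the arm and hazelnut3 above 0.5 N or contact force between any of the fingers, the arm and hazelnut4 above 0.5 N or contact force between any of the fingers, the arm and dish above 0.5 N).
It fails at once if the dish is shoved more than 40 mm from its place (distance of dish from where it was at the start of the episode above 0.04 m).
It fails at once if a jar or the scoop is moved by more than 20 mm (distance of any of jar1, jar2, scoop from where it was at the start of the episode above 0.02 m).
It also fails if it takes over 64 s, if anything falls off the work surface, if the arm or the gripper's body presses on something with over 40 N, if the wrist force passes 120 N, or if a joint passes its speed limit or range.

ROBOT

A 6-joint arm with a two-finger parallel gripper is mounted at the origin on the work surface. World frame = base frame: x ahead of the robot, y to its left, z up, the work surface at z = 0. Lengths are in mm, angles in rad, forces in N, time in s.
With the tool pointing down it reaches from about 300 to 875 mm from the base axis. Payload 6.4 kg.
Tool frame: the origin (TCP) lies at the very end of the fingers, on their centre line; the grasp point (between the pads) lies 19 mm behind it (manip.pinch_z is the distance from the TCP to the grasp point, in mm); z points along the fingers, y is the line along which they close (so a half turn about z gives the same grasp; the last joint's range is limited). The gripper opens to 85 mm and grips with 20 to 120 N. Pads are 22 mm wide; open, the fingers measure 114 mm over their backs; the gripper's body (76 mm by 85 mm) begins 54 mm behind the grasp point. The pads swing forward as they close: fully open they stand 13 mm farther back than shut.
Start: joints at [0.921, 0.181, 1.607, -0, 1.354, -0.206], TCP at [246.881, 519.317, 203.688] pointing down, gripper open.
Joint ranges: [-2.99, 2.99], [-0.89, 2.07], [0.3, 2.58], [-1.14, 4.28], [0, 2.63], [-3.12, 3.12]. Speed limits (rad/s): [2.57, 2.57, 3.01, 3.14, 3.14, 3.14].

INTERFACE

Orientations are given as a 3x3 rotation matrix whose columns are the frame's x, y, z axes.
In Python, from plant import manip gives the robot as it stands. The module is installed in compiled form; this text tells all that it offers.
- The arm moves only by the shell command python3 -m crank 'ROWS' [FORCE]. ROWS is JSON, a list of rows, each a list of 3 entries, a list of its own where there are three numbers: the turn, a rotation vector about the tool's x, y, z in rad, then the shift along the tool's x, y, z in m, then the finger opening in m, from 0 to 0.0854. In form: [[[wx, wy, wz], [dx, dy, dz], fingers], ...]. A call has 1 to 12 rows; each row shifts and turns the commanded pose from where the row before left it, along the tool's axes as they then stand; what a row does not reach is not made up. A row lasts 1/10 s, in which the tool goes at most 50 mm and 8.59 degrees, less where a joint would pass 70% of its speed; a pose out of reach is approached as far as the arm can. A call is refused whole if a number of a shift passes 0.05 or a number of a turn 0.15, either way. A call with a gripper value outside its range is refused whole. The fingers move at their own pace and stop on an object; FORCE is the grip in N (left out, the last holds). Time passes only in rows, so rows that do not move let the fingers close. It gives the time, the measured TCP pose, the force, the opening and the grip force at its end, in the units of the state.
- manip.observe(): the state, without advancing time (a new reading comes with each control period).
- manip.grab_frame(name): name is "side" or "top" or "wrist"; returns (picture, depth): 384x512x3 uint8, red, green, blue; 384x512 float32, mm along the optical axis (not along the pixel's ray), 0 where there is no reading.
- manip.calibration(name): a dict with "intrinsics" (3x3 intrinsics, pixels), "world_from_camera" (4x4, takes a point from camera to world coordinates). Camera axes: x right, y up, looking along -z (the intrinsics and any distortion apply to the point x, -y, -z); pixel columns grow to the right and rows downward; lengths in mm; the calibration is good to about 2 mm. A picture is of the moment at which its call begins: read the wrist's pose just before it. calibration takes no time and is no camera call; for the wrist camera it gives the pose at the moment of the call.
- manip.sign_off(): hands the job in; it is judged then, once.
Trained networks look in the newest picture that a camera, given by its name, has taken for a name from the list of things; names that differ only in an ending like _2 or _b are one class to them, and where a whole thing is asked for, a point or a joint stands for the part that bears it (a point fixed in the world has none). Each returns a list of dicts, best first, with "conf" (0 to 1); they miss things now and then, are a little off and sometimes report something else, mostly with a low value. They report only what shows in the picture. A call takes as long as a camera call. They do not tell look-alikes from the thing itself.
- manip.recognise(camera, thing): "box" ([left, top, width, height] in pixels, round what is visible of it).
- manip.outline_of(camera, thing): "region" (384x512 bool, what is visible of it) and "box" ([left, top, width, height] in pixels, round what is visible of it).
The state is a dict: "time_s": time; "joint_positions": joint angles; "dq": joint speeds; "tau": joint torques, N m; "eef_pos": TCP position; "tcp_rot": TCP orientation; "contact_force": force on the tool from outside, world axes, zero at the start; "ft_torque": the same for the moment, N m; "opening": finger opening in mm; "grip_force": force on a finger pad.
Only numpy, scipy, OpenCV 4.12 (cv2) and the standard library are available. Lean on these libraries where they do the work, as an engineer would, in place of code of your own. Each camera call takes 0.05 s, during which the arm holds its last target. There are 200 camera calls.

## Working session

There is one attempt and no reset: what is moved stays moved. The work goes in short steps, Python scripts to look and compute and a shell command to move; the robot and the scene stay as the last step left them, time stands still between calls to the robot, and variables do not carry over. Pictures are saved under pics/ and viewed, at most 10 in all, crops included, and the job is handed in when it is done.

```bash
mkdir -p pics; cat > h.py <<'E'
import numpy as np, cv2
from plant import manip
def grab(n,save=None):
    c=manip.calibration(n); p,d=manip.grab_frame(n)
    if save: cv2.imwrite('pics/'+save,cv2.cvtColor(p,cv2.COLOR_RGB2BGR))
    K=np.array(c['intrinsics']);T=np.array(c['world_from_camera'])
    v,u=np.mgrid[0:384,0:512]
    X=np.stack([(u-K[0,2])/K[0,0]*d,-(v-K[1,2])/K[1,1]*d,-d],-1)
    W=X@T[:3,:3].T+T[:3,3]; W[d==0]=np.nan
    return p,d,W,K,T
E
python3 - <<'E'
from h import *
s=manip.observe();print(s)
for n in('top','side'):
    p,d,W,K,T=grab(n,n+'0.png');print(n,manip.calibration(n))
    np.savez(f'{n}0.npz',p=p,d=d,W=W)
    for t in('spoon','caddy','dish','scoop','jar1'):
        print(t,[(np.round(r['conf'],2),np.round(r['box'])) for r in manip.recognise(n,t)])
a=np.hstack([cv2.imread('pics/top0.png'),cv2.imread('pics/side0.png')])
E
```

```text
{'time_s': 0.0, 'joint_positions': array([ 9.20701828e-01,  1.81547508e-01,  1.60802329e+00,  1.02452241e-05,
        1.35379252e+00, -2.06296499e-01]), 'dq': array([-6.18721332e-04,  5.57898814e-04, -7.40859555e-05, -2.32291960e-03,
        7.27369219e-04, -1.58192275e-03]), 'tau': array([-3.66102693e-03, -4.44861817e+01, -3.51339447e+01, -3.71081369e-04,
        8.94131925e-03, -1.89390749e-05]), 'eef_pos': array([246.49394921, 518.81565273, 202.77317334]), 'tcp_rot': array([[-9.03126272e-01,  4.29373697e-01, -1.07967741e-03],
       [ 4.29374893e-01,  9.03125258e-01, -1.40343771e-03],
       [ 3.72484698e-04, -1.73106784e-03, -9.99998432e-01]]), 'contact_force': array([ 0.30675128,  0.35845567, -0.63484367]), 'ft_torque': array([ 0.04740617, -0.0026492 ,  0.02583538]), 'grip_force': 0.0, 'opening': 85.86978133869131}
top {'intrinsics': array([[453.20885144,   0.        , 258.7119148 ],
       [  0.        , 453.20885144, 193.9979462 ],
       [  0.        ,   0.        ,   1.        ]]), 'world_from_camera': array([[-2.03031524e-02,  9.98241353e-01, -5.56954562e-02,
         5.155
[... 859 characters left out ...]
camera': array([[ 9.98651090e-01,  4.41039440e-02, -2.74015023e-02,
         5.81729572e+02],
       [-5.11951956e-02,  7.48322593e-01, -6.61356446e-01,
        -7.72108841e+02],
       [-8.66326438e-03,  6.61867161e-01,  7.49571084e-01,
         8.44523712e+02],
       [ 0.00000000e+00,  0.00000000e+00,  0.00000000e+00,
         1.00000000e+00]])}
spoon [(np.float64(0.56), array([310., 126.,  17.,  36.]))]
caddy [(np.float64(0.61), array([243., 110.,  34.,  48.]))]
dish [(np.float64(0.83), array([192., 185., 112.,  83.]))]
scoop [(np.float64(0.7), array([168., 120.,  24.,  31.]))]
jar1 [(np.float64(0.98), array([322., 162.,  26.,  36.])), (np.float64(0.83), array([266., 271.,  32.,  51.]))]
```

```bash
python3 - <<'E'
import cv2,numpy as np
a=cv2.imread('pics/top0.png');b=cv2.imread('pics/side0.png')
c=cv2.resize(a[70:320,90:440],None,fx=2.28,fy=2.28,interpolation=cv2.INTER_CUBIC)
cv2.imwrite('pics/top0c.png',c)
c=cv2.resize(b[80:330,130:400],None,fx=2.4,fy=2.4,interpolation=cv2.INTER_CUBIC)
cv2.imwrite('pics/side0c.png',c)
E
```

```text
(no output)
```

View pics/top0c.png

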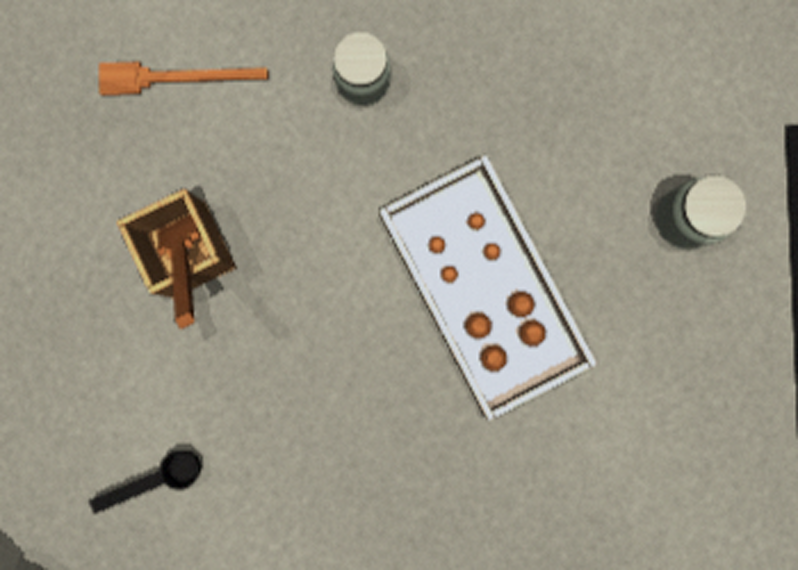

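View pics/side0c.png

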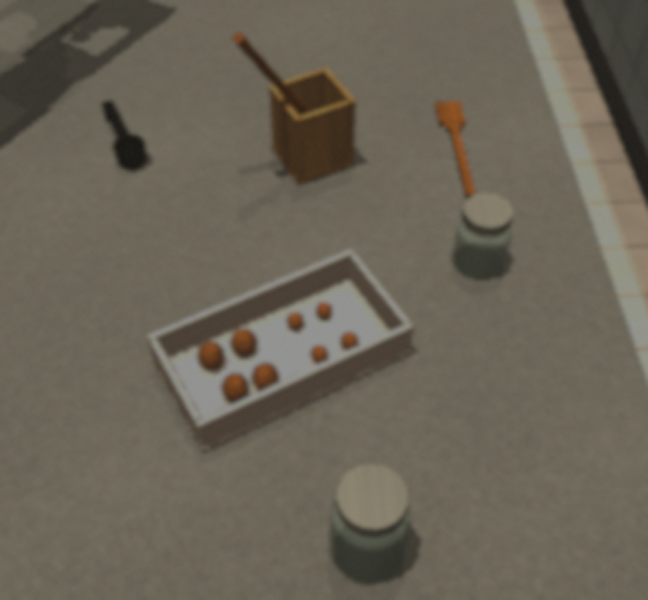

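The top crop shows:
- The dish at crop (490,285), with walnuts at the lower right and hazelnuts at the upper left.
- The box at (178,240), with a spoon leaning out of it and its handle end at (183,320).
- A smaller spoon, about 190 mm, lying at (180,77).
- The scoop at (180,467), and the jars at (715,207) and (360,60).

Things that could be taken for the spoon: the lying one at full-image pixel (171,104), which is too short, and the one in the box at (170,190), which is the one meant. I'll check it by size next.

```bash
python3 - <<'E'
from h import *
W={n:np.load(n+'0.npz')['W'] for n in('top','side')}
def rect(P,nm):
    r=cv2.minAreaRect(P[:,:2].astype(np.float32)); print(nm,len(P),'c',np.round(r[0],1),'size',np.round(r[1],1),'ang',round(r[2],2),'z',np.round(np.median(P[:,2]),1)); return r
t=W['top'];s=W['side']
for nm,w in W.items():
    z=w[...,2]
    def crop(x0,x1,y0,y1): return (w[...,0]>x0)&(w[...,0]<x1)&(w[...,1]>y0)&(w[...,1]<y1)
    print(nm,'table z',np.nanmedian(z[crop(250,450,-100,150)]))
    # caddy approx
    p=w[(z>103)&(z<116)&crop(400,720,60,300)]; 
    rect(p,'caddy rim'); print(p[:,:2].min(0),p[:,:2].max(0))
    p=w[(z>46)&(z<58)&crop(330,680,-320,40)]; rect(p,'dish rim')
    h=w[(z>120)&crop(330,680,60,320)]
    if len(h):
        print('handle',len(h),h.min(0).round(1),h.max(0).round(1)); c=h.mean(0); u,S,v=np.linalg.svd(h-c,full_matrices=False); print(c.round(1),v[0].round(3),'lean',np.degrees(np.arccos(abs(v[0,2]))))
        q=(h-c)@v[0];print('extent',q.min(),q.max(), 'widths',np.ptp((h-c)@v[1]),np.ptp((h-c)@v[2]))
for n in('top',):
    grab(n)
    for r in manip.outline_of(n,'spoon'):
        P=t[r['region']];P=P[~np.isnan(P[:,0])];
        print(r['conf'],r['box'],len(P),P.min(0).round(),P.max(0).round());rect(P,'sp')
    for k in('walnut1','hazelnut1'):
        for r in manip.outline_of(n,k):
            P=t[r['region']];P=P[~np.isnan(P[:,0])];print(k,round(r['conf'],2),np.array(r['box']).round(),P.mean(0).round(1),P[:,2].max().round(1))
print(manip.observe()['time_s'])
E
```

```text
top table z 0.0896779861475352
caddy rim 408 c [624.2 178.3] size [85.  80.5] ang 24.17 z 109.4
[572.40289414 125.31718074] [677.18817989 229.94372012]
dish rim 867 c [ 573. -154.] size [255.9 132.3] ang 26.22 z 52.4
handle 228 [532.4 129.8 120.1] [603.6 170.9 229.1]
[565.6 147.7 183.5] [-0.483 -0.209  0.851] lean 31.71982586025508
extent -74.29723009652061 53.21245860670917 widths 17.38977482342575 14.717344499213178
side table z -0.16114062962128628
caddy rim 233 c [623.1 175.5] size [84.  85.8] ang 24.1 z 108.5
[572.46989347 122.73463705] [677.1171045  231.10563104]
dish rim 834 c [ 572.6 -157.1] size [255.9 134.5] ang 26.1 z 51.6
handle 153 [531.9 123.2 122.4] [599.2 161.6 226.4]
[564.  139.5 181.1] [ 0.477  0.187 -0.859] lean 30.792434421845744
extent -52.16736626672784 68.2222440510067 widths 18.98089665982666 19.01234726999125
0.9 [134.5, 96.0, 71.4, 17.0] 545 [804.  90.  -3.] [840. 279.  16.]
sp 545 c [822.7 184.5] size [ 35.9 189.1] ang 0.77 z 8.3
0.83 [161.0, 163.2, 15.4, 46.4] 506 [534. 130.  -5.] [663. 209. 229.]
sp 506 c [598.8 159. ] size [134.   54.4] ang 25.2 z 101.6
walnut1 0.66 [313. 198.  11.  12.] [ 552.6 -191.7   32.1] 41.7
walnut1 0.62 [318. 211.  12.   9.] [ 522.1 -204.1   34.5] 40.6
walnut1 0.54 [293. 208.  13.  10.] [ 531.4 -143.8   32. ] 39.4
walnut1 0.39 [304. 221.   8.  10.] [ 495.7 -160.2   32.7] 40.9
hazelnut1 0.73 [162. 168.  13.  44.] [597.4 162.3 123.4] 229.1
hazelnut1 0.72 [256. 138.  94. 114.] [ 576.5 -154.5   18.3] 60.2
hazelnut1 0.59 [297. 163.   6.   6.] [ 647.9 -145.4   23.4] 32.8
hazelnut1 0.45 [277. 172.   6.   7.] [ 622.  -101.4   24.3] 29.9
hazelnut1 0.39 [284. 184.   8.  11.] [ 591.5 -114.    19.7] 31.1
0.8
```

```bash
python3 - <<'E'
from h import *
from scipy.optimize import least_squares
from scipy.spatial.transform import Rotation as R
P=[]
for n in('top','side'):
    w=np.load(n+'0.npz')['W'];m=(w[...,2]>122)&(w[...,0]>500)&(w[...,0]<680)&(w[...,1]>90)&(w[...,1]<260);P.append(w[m])
def sdf(p,P):
    # rotvec applied to base frame; end centre e
    Rm=R.from_rotvec(p[:3]).as_matrix()@B
    q=np.abs((P-p[3:])@Rm+[0,0,87])-[6,8,87]
    return np.linalg.norm(np.maximum(q,0),axis=1)+np.minimum(q.max(1),0)
u=np.array([-.48,-.2,.855]);u/=np.linalg.norm(u);y=np.cross([0,0,1],u);y=-y/np.linalg.norm(y)
x=np.cross(y,u);B=np.c_[x,y,u]
for nm,Q in(('top',P[0]),('side',P[1]),('both',np.vstack(P))):
    r=least_squares(sdf,[0,0,0,535,132,222],args=(Q,),loss='soft_l1',x_scale=[.05]*3+[2]*3)
    Rm=R.from_rotvec(r.x[:3]).as_matrix()@B
    e=r.x[3:];o=e-250*Rm[:,2];print(nm,'end',e.round(1),'origin',o.round(1),'x',Rm[:,0].round(3),'y',Rm[:,1].round(3),'z',Rm[:,2].round(3),'rms',np.sqrt(np.mean(r.fun**2)*2).round(2),np.degrees(np.arccos(Rm[2,2])).round(1))
c=np.array([572.8,-155.5]);a=np.radians(26.2);dy=-np.array([np.cos(a),np.sin(a)]);dx=np.array([dy[1],-dy[0]])
w=np.load('top0.npz')['W'];q=w[...,:2]-c;X=q@dx;Y=q@dy;m=((w[...,2]>20)&(abs(X)<52)&(abs(Y)<112)).astype(np.uint8)
n,l,s,ce=cv2.connectedComponentsWithStats(m)
for i in range(1,n):
    if s[i,4]>8: k=l==i;print('nut',s[i,4],'dish x,y',X[k].mean().round(),Y[k].mean().round(),'z',w[...,2][k].max().round())
a=cv2.imread('pics/top0.png')[130:230,130:220];b=cv2.imread('pics/side0.png')[80:180,220:310]
cv2.imwrite('pics/close.png',cv2.resize(np.hstack([a,b]),None,fx=4,fy=4,interpolation=cv2.INTER_CUBIC))
E
```

```text
top end [536.2 135.9 223.6] origin [674.  199.9  25. ] x [0.762 0.233 0.604] y [-0.339  0.938  0.067] z [-0.551 -0.256  0.794] rms 3.33 37.4
side end [537.8 134.2 224.6] origin [652.4 188.7   9.3] x [0.735 0.452 0.506] y [-0.499  0.865 -0.047] z [-0.458 -0.218  0.862] rms 1.74 30.5
both end [538.4 135.4 225.1] origin [653.8 189.6  10.1] x [0.77  0.383 0.51 ] y [-0.44   0.898 -0.01 ] z [-0.461 -0.217  0.86 ] rms 1.63 30.6
nut 36 dish x,y -24.0 -72.0 z 33.0
nut 41 dish x,y 27.0 -69.0 z 30.0
nut 42 dish x,y -24.0 -34.0 z 30.0
nut 42 dish x,y 29.0 -34.0 z 31.0
nut 108 dish x,y -24.0 33.0 z 42.0
nut 107 dish x,y 28.0 32.0 z 39.0
nut 107 dish x,y -21.0 66.0 z 41.0
nut 108 dish x,y 30.0 71.0 z 41.0
```

View pics/close.png

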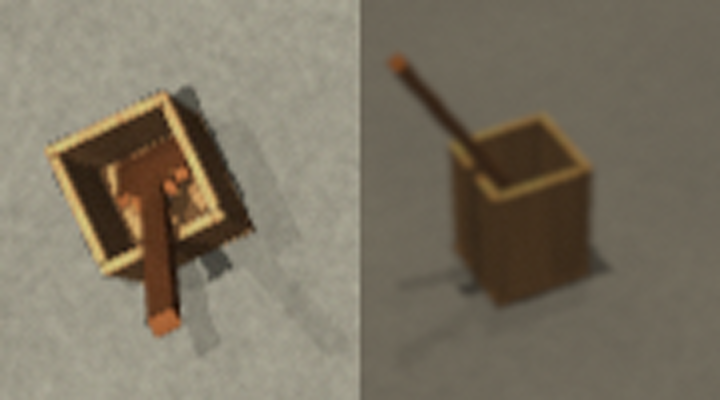

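The close crop shows one spoon in the box: dark handle at (155,225) in the left half, blade at the bottom against the far wall, and handle end at (165,322). The fit gives a 16x12 handle with its blade edge on the box floor (z≈10) and a 250 mm length, so this is the right spoon. The lying look-alike is only 190 mm.

```bash
cat >> h.py <<'E'
from scipy.spatial.transform import Rotation as Rot
def to(p,Rt=None):
    "print turn (tool frame) and shift (in the tool axes after the turn), metres"
    s=manip.observe();R0=np.array(s['tcp_rot']);Rt=R0 if Rt is None else Rt
    w=Rot.from_matrix(R0.T@Rt).as_rotvec();d=Rt.T@(np.array(p)-s['eef_pos'])/1000
    print('turn',w.round(3),'shift after turn',d.round(4),'| pos',s['eef_pos'].round(1),'F',s['contact_force'].round(1),'open',round(s['opening'],1),'grip',round(s['grip_force'],1),'t',round(s['time_s'],2))
sz=np.array([-.461,-.217,.860]);sz/=np.linalg.norm(sz);sy=np.array([-.44,.898,-.01]);sy-=sz*(sy@sz);sy/=np.linalg.norm(sy);sx=np.cross(sy,sz)
so=np.array([653.8,189.6,10.1]); Rg=np.c_[sy,sx,-sz]
a=np.radians(26.2);DY=-np.array([np.cos(a),np.sin(a),0]);DX=np.array([DY[1],-DY[0],0]);DC=np.array([572.8,-155.5,0])
Rd=np.c_[DX,-DY,[0,0,-1.]]
E
python3 -c "
from h import *
print(np.linalg.det(Rg),np.linalg.det(Rd)); to(so+sz*293,Rg)"
```

```text
0.9999999999999999 1.0000000000000002
turn [-0.511 -0.188  0.652] shift after turn [-0.4734  0.0885 -0.0103] | pos [246.9 519.3 203.7] F [-0.2 -0.2  0.3] open 85.3 grip 0.0 t 0.8
```

```bash
python3 -m crank '[[[-0.073,-0.027,0.093],[0,0,0],0.085],[[-0.073,-0.027,0.093],[0,0,0],0.085],[[-0.073,-0.027,0.093],[0,0,0],0.085],[[-0.073,-0.027,0.093],[0,0,0],0.085],[[-0.073,-0.027,0.093],[0,0,0],0.085],[[-0.073,-0.027,0.093],[0,0,0],0.085],[[-0.073,-0.027,0.093],[0,0,0],0.085]]' 80 && python3 -m crank '[[[0,0,0],[-0.043,0.008,-0.001],0.085],[[0,0,0],[-0.043,0.008,-0.001],0.085],[[0,0,0],[-0.043,0.008,-0.001],0.085],[[0,0,0],[-0.043,0.008,-0.001],0.085],[[0,0,0],[-0.043,0.008,-0.001],0.085],[[0,0,0],[-0.043,0.008,-0.001],0.085],[[0,0,0],[-0.043,0.008,-0.001],0.085],[[0,0,0],[-0.043,0.008,-0.001],0.085],[[0,0,0],[-0.043,0.008,-0.001],0.085],[[0,0,0],[-0.043,0.008,-0.001],0.085],[[0,0,0],[-0.043,0.008,0],0.085],[[0,0,0],[0,0,0],0.085]]'
python3 -c "
from h import *
to(so+sz*293,Rg)"
```

```text
time_s: 1.5
eef_pos: [246.9, 519.3, 204.3]
tcp_rot: [[-0.438, 0.77, 0.464], [0.899, 0.38, 0.218], [-0.008, 0.513, -0.858]]
contact_force: [0.1, -0.1, -0.7]
opening: 85.0
grip_force: 0.0
time_s: 2.7
eef_pos: [521.8, 121.5, 263.6]
tcp_rot: [[-0.435, 0.771, 0.465], [0.9, 0.38, 0.212], [-0.013, 0.511, -0.859]]
contact_force: [0.7, 1.0, 0.8]
opening: 85.3
grip_force: 0.0
turn [ 0.002  0.006 -0.003] shift after turn [ 0.0054 -0.0014  0.0007] | pos [521.8 121.5 263.6] F [0.7 1.  0.8] open 85.3 grip 0.0 t 2.7
```

```bash
python3 -m crank '[[[0.002,0.006,-0.003],[0.0054,-0.0014,0.001],0.085],[[0,0,0],[0,0,0],0.085]]'
python3 - <<'E'
from h import *
from scipy.optimize import least_squares
s=manip.observe();R0=s['tcp_rot'];t=s['eef_pos']
p,d,W,K,T=grab('wrist','wrist1.png')
q=(W-t)@R0
r=manip.outline_of('wrist','spoon');print([(x['conf'],x['box']) for x in r])
m=(q[...,2]>20)&(q[...,2]<170)&(abs(q[...,0])<30)&(abs(q[...,1])<35)&(W[...,2]>125)
P=q[m];print(len(P),P.min(0).round(1),P.max(0).round(1))
for lo in range(40,160,20):
    k=P[(P[:,2]>lo)&(P[:,2]<lo+20)]
    if len(k)>5: print(lo,len(k),'x',np.percentile(k[:,0],[3,97]).round(1),'y',np.percentile(k[:,1],[3,97]).round(1))
to(so+sz*293,Rg)
E
```

```text
time_s: 2.9
eef_pos: [514.4, 132.3, 259.7]
tcp_rot: [[-0.447, 0.77, 0.455], [0.894, 0.388, 0.222], [-0.006, 0.507, -0.862]]
contact_force: [0.9, 0.5, -0.5]
opening: 85.1
grip_force: 0.0
[(0.78, [250.7, 149.0, 14.5, 72.2]), (0.65, [296.9, 150.1, 47.2, 93.3])]
553 [-14.7  -5.5  40.2] [  1.    6.5 159.8]
40 316 x [-14.1   0.9] y [-5.2  5.6]
60 74 x [-0.8  0.8] y [-4.8  6.1]
80 58 x [-0.7  0.6] y [-5.2  5.8]
100 44 x [-1.7  0.3] y [-5.2  5.9]
120 36 x [-0.9  0.1] y [-4.7  5.6]
140 25 x [-2.1 -0.4] y [-4.9  6. ]
turn [-0.002 -0.007  0.006] shift after turn [-0.0077  0.0016 -0.0014] | pos [514.6 132.6 260.1] F [-0.6 -0.1  0.4] open 84.9 grip 0.0 t 3.0
```

View pics/wrist1.png

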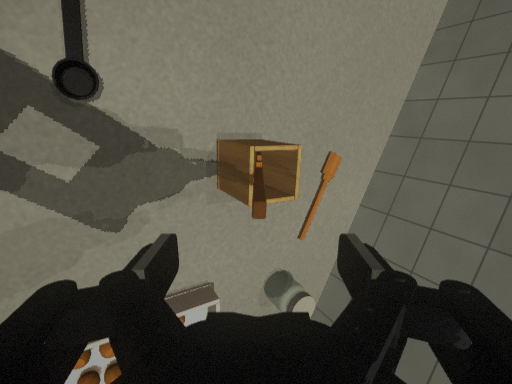

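The wrist view shows the spoon handle rising from the box at (258,190), centred between the fingers at (175,260) and (345,260). The handle end sits at tool x ≈ -7 mm and y ≈ 0, so I'll correct that and advance.

```bash
python3 -m crank '[[[0,0,0],[-0.007,0,0],0.085],[[0,0,0],[0,0,0.020],0.085],[[0,0,0],[0,0,0.025],0.085],[[0,0,0],[0,0,0.025],0.085],[[0,0,0],[0,0,0.020],0.085],[[0,0,0],[0,0,0.008],0.085],[[0,0,0],[0,0,0],0.085],[[0,0,0],[0,0,0],0.085]]'
python3 -c "
from h import *
to(so+sz*193,Rg)"
```

```text
time_s: 3.8
eef_pos: [563.7, 146.6, 176.8]
tcp_rot: [[-0.447, 0.769, 0.458], [0.895, 0.388, 0.222], [-0.007, 0.508, -0.861]]
contact_force: [-0.2, 0.3, 0.2]
opening: 84.8
grip_force: 0.0
turn [-0.001 -0.006  0.005] shift after turn [0.0005 0.0009 0.0013] | pos [563.7 146.6 176.8] F [-0.2  0.3  0.2] open 84.8 grip 0.0 t 3.8
```

```bash
python3 -m crank '[[[0,0,0],[0,0.001,0],0.03],[[0,0,0],[0,0,0],0.018],[[0,0,0],[0,0,0],0.012],[[0,0,0],[0,0,0],0.006],[[0,0,0],[0,0,0],0.004],[[0,0,0],[0,0,0],0.004],[[0,0,0],[0,0,0],0.004],[[0,0,0],[0,0,0],0.004],[[0,0,0],[0,0,0],0.004],[[0,0,0],[0,0,0],0.004]]' 80
```

```text
time_s: 4.8
eef_pos: [564.5, 146.8, 176.8]
tcp_rot: [[-0.446, 0.769, 0.457], [0.895, 0.388, 0.221], [-0.007, 0.508, -0.861]]
contact_force: [-4.4, -2.4, 4.5]
opening: 10.6
grip_force: 78.6
```

```bash
python3 -m crank '[[[0,0,0],[0,0.003,-0.005],0.002],[[0,0,0],[0,0.001,-0.012],0.002],[[0,0,0],[0,0,-0.018],0.002],[[0,0,0],[0,0,-0.02],0.002],[[0,0,0],[0,0,-0.02],0.002],[[0,0,0],[0,0,-0.02],0.002],[[0,0,0],[0,0,-0.02],0.002],[[0,0,0],[0,0,-0.02],0.002],[[0,0,0],[0,0,-0.02],0.002],[[0,0,0],[0,0,-0.005],0.002],[[0,0,0],[0,0,0],0.002],[[0,0,0],[0,0,0],0.002]]' 80
python3 - <<'E'
from h import *
s=manip.observe();R0=s['tcp_rot'];t=s['eef_pos']
for n in('top','side'):
    p,d,W,K,T=grab(n,n+'2.png')
    q=(W-t)@R0
    m=(q[...,2]>10)&(q[...,2]<230)&(abs(q[...,0])<45)&(abs(q[...,1])<25)&(W[...,2]>114)
    P=q[m];print(n,len(P),P.min(0).round(1),P.max(0).round(1))
    for lo in range(0,230,20):
        k=P[(P[:,2]>lo)&(P[:,2]<lo+20)]
        if len(k)>3: print(lo,len(k),'x',np.percentile(k[:,0],[5,95]).round(1),'y',np.percentile(k[:,1],[5,95]).round(1))
to(DC+DX*30+DY*102+[0,0,193+80],Rd)
E
```

```text
time_s: 6.0
eef_pos: [494.1, 113.1, 315.8]
tcp_rot: [[-0.446, 0.77, 0.457], [0.895, 0.387, 0.221], [-0.006, 0.507, -0.862]]
contact_force: [-0.6, 0.1, 0.6]
opening: 10.8
grip_force: 78.0
top 537 [-24.1  -3.3  10.3] [ 24.    8.9 193. ]
0 29 x [-6.   8.3] y [0.8 8.2]
20 42 x [-6.2  8.3] y [-2.5  8.2]
40 45 x [-6.6  7. ] y [0.4 8.3]
60 39 x [-6.7  6.7] y [-2.2  8.3]
80 38 x [-7.   7.8] y [1.  7.9]
100 57 x [-11.5  13.6] y [-1.3  7.6]
120 86 x [-21.6  21.3] y [-1.3  7.5]
140 73 x [-22.9  20.9] y [3.7 6.1]
160 83 x [-23.   21.2] y [3.5 6. ]
180 45 x [-23.6  20.2] y [3.8 5.9]
side 228 [-28.7  -6.5  10.1] [ -3.8   5.5 194.3]
0 16 x [-9.  -5.5] y [-5.2  4.2]
20 32 x [-10.9  -4.6] y [-5.7  5.1]
40 28 x [-10.2  -5.4] y [-5.6  4.7]
60 26 x [-11.1  -6. ] y [-5.5  4.3]
80 27 x [-10.1  -5.9] y [-6.1  4.9]
100 31 x [-16.2  -5.4] y [-5.3  4.2]
120 29 x [-25.6  -5.9] y [-5.5  5. ]
140 15 x [-26.9 -22.4] y [-4.4  2.8]
160 15 x [-27.8 -22.7] y [-3.9  2.3]
180 9 x [-27.3 -22.8] y [-3.  3.]
turn [0.531 0.004 0.007] shift after turn [-0.2459 -0.1499  0.0422] | pos [493.9 113.2 315.2] F [-0.3 -0.3 -0.3] open 10.6 grip 78.0 t 6.1
```

```bash
python3 -m crank '[[[0.133,0.001,0.002],[0,0,0],0.002],[[0.133,0.001,0.002],[0,0,0],0.002],[[0.133,0.001,0.002],[0,0,0],0.002],[[0.132,0.001,0.001],[0,0,0],0.002],[[0,0,0],[-0.035,-0.022,0],0.002],[[0,0,0],[-0.035,-0.022,0],0.002],[[0,0,0],[-0.035,-0.022,0],0.002],[[0,0,0],[-0.035,-0.022,0],0.002],[[0,0,0],[-0.035,-0.022,0],0.002],[[0,0,0],[-0.035,-0.022,0],0.002],[[0,0,0],[-0.025,-0.015,0],0.002],[[0,0,0],[-0.01,-0.003,0.01],0.002]]' 80
python3 -m crank '[[[0,0,0],[0,0,0],0.002],[[0,0,0],[0,0,0],0.002],[[0,0,0],[0,0,0],0.002]]' >/dev/null
python3 - <<'E'
from h import *
to(DC+DX*28+DY*102+[0,0,193.5+80],Rd)
s=manip.observe();R0=s['tcp_rot'];t=s['eef_pos']
for n in('top','side'):
    p,d,W,K,T=grab(n)
    m=(W[...,2]>46)&(W[...,2]<58)&(W[...,0]>330)&(W[...,0]<680)&(W[...,1]>-320)&(W[...,1]<40)
    q=(W-t)@R0
    b=(q[...,2]>130)&(q[...,2]<200)&(abs(q[...,0])<40)&(abs(q[...,1])<15)&(W[...,2]>65);P=W[b];Q=q[b]
    k=(P-DC)
    print(n,len(P),'toolx',np.percentile(Q[:,0],[2,98]).round(1),'tooly',np.percentile(Q[:,1],[2,98]).round(1),'zmax',Q[:,2].max().round(1),'dish x',np.percentile(k@DX,[2,98]).round(1),'y',np.percentile(k@DY,[2,98]).round(1))
    print(cv2.minAreaRect(W[m&~b][:,:2].astype(np.float32)))
E
```

```text
time_s: 7.3
eef_pos: [468.0, -175.8, 306.2]
tcp_rot: [[-0.439, 0.899, 0.003], [0.899, 0.439, -0.001], [-0.002, 0.002, -1.0]]
contact_force: [-0.6, 0.7, -0.8]
opening: 10.4
grip_force: 78.4
turn [0.002 0.    0.001] shift after turn [-0.0038 -0.0009  0.0328] | pos [ 468.  -171.6  306.3] F [ 0.8 -0.3 -1. ] open 10.7 grip 78.3 t 7.6
top 5 toolx [17.2 24.1] tooly [1.9 5.6] zmax 186.8 dish x [48.9 55.8] y [95.2 98.9]
((577.4512329101562, -151.7661895751953), (245.51353454589844, 132.43020629882812), 26.144062042236328)
side 144 toolx [-27.1  18.1] tooly [-4.6  2.9] zmax 191.9 dish x [ 4.7 49.8] y [ 97.9 105.4]
((572.8262939453125, -156.83682250976562), (257.4784851074219, 135.71676635742188), 26.862749099731445)
```

```bash
python3 -m crank '[[[0.002,0,0],[-0.004,-0.001,0],0.002],[[0,0,0],[0,0,0.02],0.002],[[0,0,0],[0,0,0.02],0.002],[[0,0,0],[0,0,0.02],0.002],[[0,0,0],[0,0,0.02],0.002],[[0,0,0],[0,0,0.01],0.002],[[0,0,0],[0,0,0.005],0.002],[[0,0,0],[0,0,0],0.002],[[0,0,0],[0,0,0],0.002],[[0,0,0],[0,0,0],0.002]]' 80
python3 - <<'E'
from h import *
to(DC+DX*28+DY*102+[0,0,201.5],Rd)
p,d,W,K,T=grab('side','side3.png');a=cv2.imread('pics/side3.png')[150:290,170:330];cv2.imwrite('pics/side3c.png',cv2.resize(a,None,fx=4,fy=4,interpolation=cv2.INTER_CUBIC))
E
```

```text
time_s: 8.7
eef_pos: [469.3, -177.6, 212.6]
tcp_rot: [[-0.441, 0.897, 0.002], [0.897, 0.441, -0.002], [-0.003, 0.001, -1.0]]
contact_force: [0.2, -0.3, -1.0]
opening: 10.6
grip_force: 78.3
turn [ 0.001  0.003 -0.   ] shift after turn [0.0021 0.0006 0.0111] | pos [ 469.3 -177.6  212.6] F [ 0.2 -0.3 -1. ] open 10.6 grip 78.3 t 8.7
```

View pics/side3c.png

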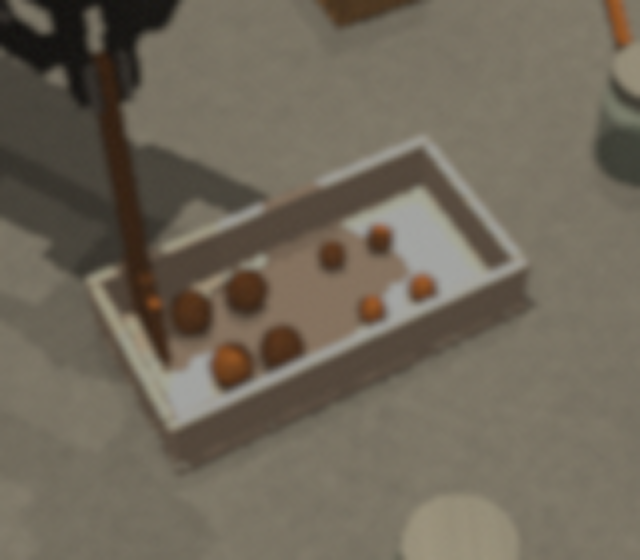

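The side crop shows the blade (155,330) inside the dish at its walnut end, clear of the end wall and of the walnut at (190,312). Now I'll lower it gently.

```bash
python3 -m crank '[[[0,0,0],[0.001,0,0.004],0.002],[[0,0,0],[0,0,0.003],0.002],[[0,0,0],[0,0,0.001],0.002],[[0,0,0],[0,0,0.0005],0.002],[[0,0,0],[0,0,0],0.002],[[0,0,0],[0,0,0],0.002]]' 80|egrep 'eef|contact'
python3 -m crank '[[[0,0,0],[0,0,0.0005],0.002],[[0,0,0],[0,0,0],0.002]]' |egrep 'eef|contact'
python3 -m crank '[[[0,0,0],[0,0,0.0005],0.002],[[0,0,0],[0,0,0],0.002]]' |egrep 'eef|contact'
```

```text
eef_pos: [468.3, -176.3, 203.0]
contact_force: [0.9, -0.0, 0.1]
eef_pos: [468.4, -176.4, 202.6]
contact_force: [-0.7, -0.5, 0.5]
eef_pos: [468.5, -176.6, 202.5]
contact_force: [0.6, 0.0, 4.2]
```

```bash
for i in 1 2; do python3 -m crank '[[[0,0,0],[0,0,0],0.002],[[0,0,0],[0,0,0],0.002],[[0,0,0],[0,0,0],0.002]]' |egrep 'time|eef|contact'; done
```

```text
time_s: 10.05
eef_pos: [468.5, -176.6, 202.5]
contact_force: [0.0, 0.0, 5.3]
time_s: 10.35
eef_pos: [468.6, -176.6, 202.5]
contact_force: [0.7, -0.2, 4.4]
```

```bash
python3 -m crank '[[[0,0,0],[0,0,-0.002],0.002],[[0,0,0],[0,0.004,0],0.002],[[0,0,0],[0,0.006,0],0.002],[[0,0,0],[0,0.006,0],0.002],[[0,0,0],[0,0.006,0],0.002],[[0,0,0],[0,0.006,0],0.002],[[0,0,0],[0,0.006,0],0.002],[[0,0,0],[0,0.006,0],0.002],[[0,0,0],[0,0.006,0],0.002],[[0,0,0],[0,0.006,0],0.002]]' 80|egrep 'eef|contact'
python3 -m crank '[[[0,0,0],[0,0.006,0],0.002],[[0,0,0],[0,0.006,0],0.002],[[0,0,0],[0,0.006,0],0.002],[[0,0,0],[0,0.006,0],0.002],[[0,0,0],[0,0.006,0],0.002],[[0,0,0],[0,0.006,0],0.002],[[0,0,0],[0,0.005,0],0.002],[[0,0,0],[0,0.005,0],0.002],[[0,0,0],[0,0.003,0],0.002],[[0,0,0],[0,0,0],0.002],[[0,0,0],[0,0,0],0.002]]' |egrep 'eef|contact'
python3 - <<'E'
from h import *
to(DC+DX*28+DY*0+[0,0,204],Rd)
p,d,W,K,T=grab('side','side4.png');a=cv2.imread('pics/side4.png')[150:290,170:330];cv2.imwrite('pics/side4c.png',cv2.resize(a,None,fx=4,fy=4,interpolation=cv2.INTER_CUBIC))
E
```

```text
eef_pos: [515.4, -153.1, 203.9]
contact_force: [0.3, -0.4, -1.1]
eef_pos: [558.8, -131.7, 203.9]
contact_force: [0.0, 0.6, 0.1]
turn [-0.     0.001 -0.   ] shift after turn [ 0.0005  0.002  -0.0001] | pos [ 558.8 -131.7  203.9] F [0.  0.6 0.1] open 10.8 grip 78.3 t 12.45
```

View pics/side4c.png

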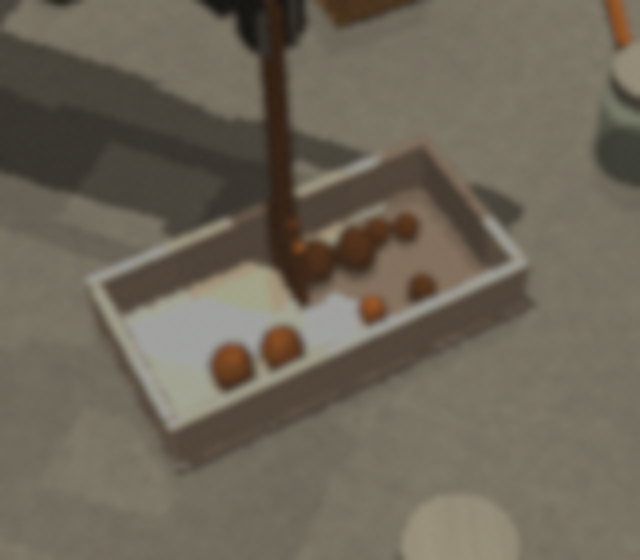

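The side crop shows the blade (295,260) near the middle, with two walnuts (315,262) and (355,248) pushed into the hazelnut half. I'll push a little further, then lift out and cross over to push the near hazelnut column the other way.

```bash
python3 -m crank '[[[0,0,0],[0,0.003,0],0.002],[[0,0,0],[0,0.003,0],0.002],[[0,0,0],[0,0,0],0.002],[[0,0,0],[0,-0.004,0],0.002],[[0,0,0],[0,0,-0.015],0.002],[[0,0,0],[0,0,-0.025],0.002],[[0,0,0],[0,0,-0.025],0.002]]' 80|egrep 'eef|contact'
python3 -m crank '[[[0,0,0],[0,0,-0.005],0.002],[[0,0,0],[-0.012,0.025,0],0.002],[[0,0,0],[-0.014,0.025,0],0.002],[[0,0,0],[-0.014,0.025,0],0.002],[[0,0,0],[-0.013,0.023,0],0.002],[[0,0,0],[0,0,0],0.002],[[0,0,0],[0,0,0],0.002],[[0,0,0],[0,0,0],0.002]]' |egrep 'eef|contact'
python3 - <<'E'
from h import *
to(DC-DX*25-DY*102+[0,0,204.5],Rd)
for n in('side','top'):
    p,d,W,K,T=grab(n);q=W-DC;X=q@DX;Y=q@DY;m=((W[...,2]>19)&(W[...,2]<46)&(abs(X)<54)&(abs(Y)<114)).astype(np.uint8)
    c,l,s,ce=cv2.connectedComponentsWithStats(m)
    for i in range(1,c):
        if s[i,4]>8: k=l==i;print(n,s[i,4],'x,y',X[k].mean().round(),Y[k].mean().round(),'z',W[...,2][k].max().round())
E
```

```text
eef_pos: [560.4, -130.9, 270.6]
contact_force: [0.6, 0.2, 0.3]
eef_pos: [671.1, -135.0, 273.8]
contact_force: [-0.2, 0.4, -1.0]
turn [-0.001  0.    -0.   ] shift after turn [0.     0.0047 0.0693] | pos [ 671.1 -135.   273.8] F [-0.2  0.4 -1. ] open 10.6 grip 78.4 t 14.0
side 239 x,y 18.0 -46.0 z 38.0
side 35 x,y -29.0 -70.0 z 28.0
side 31 x,y -29.0 -31.0 z 27.0
side 95 x,y -31.0 37.0 z 38.0
side 104 x,y -29.0 70.0 z 38.0
top 42 x,y -24.0 -72.0 z 30.0
top 45 x,y 27.0 -92.0 z 32.0
top 257 x,y 25.0 -44.0 z 40.0
top 45 x,y -24.0 -33.0 z 30.0
top 42 x,y -19.0 27.0 z 40.0
```

```bash
python3 -m crank '[[[0,0,0],[0,0.0047,0],0.002],[[0,0,0],[0,0,0.01],0.002],[[0,0,0],[0,0,0.02],0.002],[[0,0,0],[0,0,0.02],0.002],[[0,0,0],[0,0,0.012],0.002],[[0,0,0],[0,0,0.005],0.002],[[0,0,0],[0,0,0.002],0.002],[[0,0,0],[0,0,0],0.002],[[0,0,0],[0,0,0],0.002]]' 80|egrep 'eef|contact'
```

```text
eef_pos: [676.8, -133.3, 206.2]
contact_force: [0.2, -0.1, -1.3]
```

```bash
python3 -c "
from h import *
to(DC-DX*25+DY*8+[0,0,204],Rd)"
```

```text
turn [ 0.001  0.002 -0.   ] shift after turn [ 0.001  -0.1112  0.0022] | pos [ 676.8 -133.3  206.2] F [ 0.2 -0.1 -1.3] open 10.6 grip 78.5 t 15.0
```

```bash
python3 -m crank '[[[0,0,0],[0,-0.003,0.0015],0.002],[[0,0,0],[0,-0.006,0],0.002],[[0,0,0],[0,-0.006,0],0.002],[[0,0,0],[0,-0.006,0],0.002],[[0,0,0],[0,-0.006,0],0.002],[[0,0,0],[0,-0.006,0],0.002],[[0,0,0],[0,-0.006,0],0.002],[[0,0,0],[0,-0.006,0],0.002],[[0,0,0],[0,-0.006,0],0.002],[[0,0,0],[0,-0.006,0],0.002]]' 80|egrep 'eef|contact'
python3 -m crank '[[[0,0,0],[0,-0.006,0],0.002],[[0,0,0],[0,-0.006,0],0.002],[[0,0,0],[0,-0.006,0],0.002],[[0,0,0],[0,-0.006,0],0.002],[[0,0,0],[0,-0.006,0],0.002],[[0,0,0],[0,-0.006,0],0.002],[[0,0,0],[0,-0.006,0],0.002],[[0,0,0],[0,-0.006,0],0.002],[[0,0,0],[0,-0.005,0],0.002],[[0,0,0],[0,0,0],0.002],[[0,0,0],[0,0,0],0.002]]' |egrep 'eef|contact'
python3 - <<'E'
from h import *
to(DC-DX*25+DY*8+[0,0,204],Rd)
p,d,W,K,T=grab('side','side5.png');a=cv2.imread('pics/side5.png')[150:290,170:330];cv2.imwrite('pics/side5c.png',cv2.resize(a,None,fx=4,fy=4,interpolation=cv2.INTER_CUBIC))
E
```

```text
eef_pos: [624.7, -158.5, 203.6]
contact_force: [-0.1, 0.7, -0.4]
eef_pos: [577.5, -181.7, 203.6]
contact_force: [-0.7, -0.7, -1.1]
turn [-0.     0.001 -0.001] shift after turn [ 0.0006 -0.0006 -0.0004] | pos [ 577.5 -181.7  203.6] F [-0.7 -0.7 -1.1] open 10.5 grip 78.5 t 17.1
```

View pics/side5c.png

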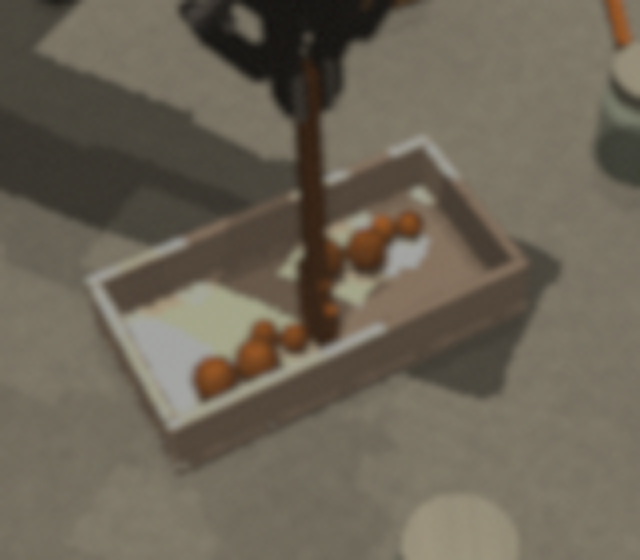

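The side crop shows the blade at (315,300), with two hazelnuts (265,330) and (293,337) and two walnuts (215,378) and (257,355) in the left half. Walnuts and hazelnuts also sit in the right half. I'll push slightly more, back off, lift out and verify.

```bash
python3 -m crank '[[[0,0,0],[0,-0.003,0],0.002],[[0,0,0],[0,0,0],0.002],[[0,0,0],[0,0.004,0],0.002],[[0,0,0],[0,0,-0.015],0.002],[[0,0,0],[0,0,-0.03],0.002],[[0,0,0],[0,0,-0.03],0.002],[[0,0,0],[0,0,-0.03],0.002],[[0,0,0],[0,0,-0.025],0.002],[[0,0,0],[0,0,0],0.002],[[0,0,0],[0,0,0],0.002]]' 80|egrep 'eef|contact'
python3 - <<'E'
from h import *
for n in('side','top'):
    p,d,W,K,T=grab(n);q=W-DC;X=q@DX;Y=q@DY;m=((W[...,2]>28 if n=='top' else W[...,2]>22)&(W[...,2]<46)&(abs(X)<54)&(abs(Y)<114)).astype(np.uint8)
    c,l,s,ce=cv2.connectedComponentsWithStats(m)
    for i in range(1,c):
        if s[i,4]>5: k=l==i;print(n,s[i,4],'x,y',X[k].mean().round(),Y[k].mean().round(),'y range',Y[k].min().round(),Y[k].max().round(),'z',W[...,2][k].max().round())
    m=(W[...,2]>46)&(W[...,2]<58)&(W[...,0]>330)&(W[...,0]<680)&(W[...,1]>-320)&(W[...,1]<40)
    print(n,'dish',cv2.minAreaRect(W[m][:,:2].astype(np.float32)))
    for t in('walnut1','hazelnut1'):
        for r in manip.outline_of(n,t):
            P=q[r['region']];print(n,t,round(r['conf'],2),'x,y',(np.nanmean(P@DX)).round(),np.nanmean(P@DY).round(),len(P))
# caddy drop target: spoon vertical over box centre
ca=np.radians(24.1);cx=np.array([np.cos(ca),np.sin(ca),0]);cy=np.array([-cx[1],cx[0],0]);Rc=np.c_[cy,cx,[0,0,-1.]]
to(np.array([623.8,177.2,193.5+130]),Rc)
E
```

```text
eef_pos: [578.7, -181.1, 334.5]
contact_force: [0.3, 0.5, -1.4]
side 20 x,y 22.0 -89.0 y range -97.0 -81.0 z 27.0
side 187 x,y 17.0 -39.0 y range -79.0 -8.0 z 39.0
side 219 x,y -30.0 66.0 y range 33.0 97.0 z 40.0
side 27 x,y -23.0 25.0 y range 18.0 32.0 z 28.0
side dish ((572.8662109375, -157.10269165039062), (256.39935302734375, 134.8194580078125), 26.15740203857422)
side walnut1 0.62 x,y 10.0 -49.0 72
side walnut1 0.48 x,y 19.0 -20.0 115
side walnut1 0.44 x,y -32.0 85.0 75
side walnut1 0.2 x,y 407.0 22.0 247
side hazelnut1 0.54 x,y -25.0 26.0 29
top 88 x,y 19.0 -53.0 y range -65.0 -40.0 z 41.0
top 85 x,y 26.0 -25.0 y range -37.0 -12.0 z 43.0
top 86 x,y -25.0 50.0 y range 37.0 64.0 z 45.0
top 87 x,y -25.0 80.0 y range 68.0 93.0 z 39.0
top dish ((573.1319580078125, -153.76173400878906), (255.98995971679688, 132.11898803710938), 26.235464096069336)
top walnut1 0.54 x,y -25.0 50.0 87
top walnut1 0.48 x,y 27.0 -25.0 98
top walnut1 0.44 x,y -23.0 79.0 98
top hazelnut1 0.69 x,y -25.0 79.0 90
top hazelnut1 0.45 x,y 32.0 -72.0 44
top hazelnut1 0.36 x,y 27.0 -92.0 40
top hazelnut1 0.23 x,y 279.0 -196.0 1564
turn [-0.001 -0.001  0.036] shift after turn [0.3081 0.1881 0.0087] | pos [ 577.9 -180.8  332.2] F [ 0.3 -0.4 -0.6] open 10.4 grip 78.5 t 18.45
```

The top and side networks and depth agree:
- Walnuts are at y ≈ +50, +80, -25 and -53.
- Hazelnuts are at y ≈ +25 (plus its neighbour), -72 and -92.
- The dish hasn't moved.

Now I'll return the spoon by reversing the way it came out.

```bash
python3 -c "
from h import *
to([494,113,320],Rd)"
```

```text
turn [-0.001 -0.001 -0.   ] shift after turn [0.3007 0.0544 0.0122] | pos [ 577.9 -180.8  332.2] F [ 0.3 -0.4 -0.6] open 10.4 grip 78.5 t 18.45
```

```bash
python3 -m crank '[[[0,0,0],[0.02,0.003,0],0.002],[[0,0,0],[0.035,0.006,0],0.002],[[0,0,0],[0.04,0.007,0],0.002],[[0,0,0],[0.04,0.007,0],0.002],[[0,0,0],[0.04,0.007,0],0.002],[[0,0,0],[0.04,0.007,0],0.002],[[0,0,0],[0.04,0.007,0],0.002],[[0,0,0],[0.03,0.006,0],0.002],[[0,0,0],[0.015,0.004,0],0.002],[[0,0,0],[0,0,0],0.002]]' 80|egrep 'eef|contact'
python3 -m crank '[[[-0.1,0,0],[0,0,0],0.002],[[-0.13,0,0],[0,0,0],0.002],[[-0.13,0,0],[0,0,0],0.002],[[-0.13,0,0],[0,0,0],0.002],[[-0.041,0,0],[0,0,0],0.002],[[0,0,0],[0,0,0],0.002],[[0,0,0],[0,0,0],0.002]]' |egrep 'eef|contact'
python3 - <<'E'
from h import *
R2=np.array([[-0.446,0.77,0.457],[0.895,0.387,0.221],[-0.006,0.507,-0.862]])
to([494.0,113.1,315.5],R2)
E
```

```text
eef_pos: [493.1, 114.6, 333.2]
contact_force: [-0.3, -0.6, -0.1]
eef_pos: [494.5, 111.3, 333.5]
contact_force: [-0.3, -0.5, -0.5]
turn [-0.002 -0.001 -0.008] shift after turn [ 0.0019 -0.0088  0.0157] | pos [494.5 111.3 333.5] F [-0.3 -0.5 -0.5] open 10.9 grip 78.5 t 20.15
```

```bash
python3 -m crank '[[[-0.002,-0.001,-0.008],[0.002,-0.009,0.010],0.002],[[0,0,0],[0,0,0.005],0.002],[[0,0,0],[0,0,0],0.002],[[0,0,0],[0,0,0],0.002],[[0,0,0],[0,0,0.015],0.002],[[0,0,0],[0,0,0.015],0.002],[[0,0,0],[0,0,0.015],0.002],[[0,0,0],[0,0,0.015],0.002],[[0,0,0],[0,0,0],0.002]]' 80
python3 - <<'E'
from h import *
R2=np.array([[-0.446,0.77,0.457],[0.895,0.387,0.221],[-0.006,0.507,-0.862]])
to([564.5,146.8,176.8],R2)
E
```

```text
time_s: 21.05
eef_pos: [520.3, 127.6, 262.0]
tcp_rot: [[-0.448, 0.771, 0.453], [0.894, 0.388, 0.223], [-0.004, 0.505, -0.863]]
contact_force: [0.3, -2.2, -1.0]
opening: 10.4
grip_force: 78.5
turn [-0.002 -0.003  0.001] shift after turn [-0.002  -0.0017  0.0979] | pos [520.3 127.6 262. ] F [ 0.3 -2.2 -1. ] open 10.4 grip 78.5 t 21.05
```

```bash
python3 -m crank '[[[0,0,0],[-0.002,0.001,0.010],0.002],[[0,0,0],[0,0,0.015],0.002],[[0,0,0],[0,0,0.015],0.002],[[0,0,0],[0,0,0.015],0.002],[[0,0,0],[0,-0.001,0.015],0.002],[[0,0,0],[0,-0.001,0.01],0.002],[[0,0,0],[0,-0.001,0.008],0.002],[[0,0,0],[0,0,0],0.002],[[0,0,0],[0,0,0],0.002]]' 80
python3 - <<'E'
from h import *
R2=np.array([[-0.446,0.77,0.457],[0.895,0.387,0.221],[-0.006,0.507,-0.862]])
to([564.5,146.8,176.8],R2)
E
```

```text
time_s: 21.95
eef_pos: [560.6, 144.0, 187.5]
tcp_rot: [[-0.447, 0.769, 0.457], [0.895, 0.388, 0.222], [-0.006, 0.508, -0.861]]
contact_force: [-0.4, 0.7, 0.2]
opening: 10.5
grip_force: 78.5
turn [ 0.001 -0.001  0.001] shift after turn [ 0.0008 -0.0013  0.0117] | pos [560.6 144.  187.5] F [-0.4  0.7  0.2] open 10.5 grip 78.5 t 21.95
```

```bash
python3 -m crank '[[[0,0,0],[0.001,-0.001,0.004],0.002],[[0,0,0],[0,0,0.003],0.002],[[0,0,0],[0,0,0.001],0.002],[[0,0,0],[0,0,0.001],0.002],[[0,0,0],[0,0,0],0.002]]' 80|egrep 'eef|contact'
python3 -m crank '[[[0,0,0],[0,0,0.001],0.002],[[0,0,0],[0,0,0],0.002]]'|egrep 'eef|contact'
```

```text
eef_pos: [563.3, 146.6, 178.9]
contact_force: [0.5, 0.3, -0.3]
eef_pos: [563.7, 146.8, 178.0]
contact_force: [0.3, -0.7, -0.4]
```

```bash
python3 -m crank '[[[0,0,0],[0,0,0],0.014],[[0,0,0],[0,0,0],0.018],[[0,0,0],[0,0,0],0.024],[[0,0,0],[0,0,0],0.035],[[0,0,0],[0,0,0],0.05],[[0,0,0],[0,0,0],0.065],[[0,0,0],[0,0,0],0.065],[[0,0,0],[0,0,0],0.065],[[0,0,0],[0,0,0],0.065]]' 40|egrep 'eef|contact|open'
python3 -m crank '[[[0,0,0],[0,0,-0.01],0.065],[[0,0,0],[0,0,-0.02],0.065],[[0,0,0],[0,0,-0.025],0.065],[[0,0,0],[0,0,-0.025],0.065],[[0,0,0],[0,0,-0.025],0.065],[[0,0,0],[0,0,-0.025],0.065],[[0,0,0],[0,0,-0.02],0.065],[[0,0,0],[0,0,0],0.065],[[0,0,0],[0,0,0],0.065]]'|egrep 'time|eef|contact|open'
python3 - <<'E'
from h import *
for n in('top','side'): p,d,W,K,T=grab(n,n+'9.png'); (n=='top') and print(np.nanpercentile(W[(W[...,0]>500)&(W[...,0]<610)&(W[...,1]>100)&(W[...,1]<180)&(W[...,2]>115)&(W[...,2]<235)],[2,98],axis=0).round())
a=cv2.imread('pics/top9.png')[120:290,120:360];b=cv2.imread('pics/side9.png')[90:260,190:430]
cv2.imwrite('pics/end.png',np.vstack([cv2.resize(x,None,fx=1.75,fy=1.75,interpolation=cv2.INTER_CUBIC) for x in(a,b)]))
E
```

```text
eef_pos: [563.8, 146.8, 178.1]
contact_force: [0.5, -0.1, -0.3]
opening: 64.6
time_s: 24.45
eef_pos: [495.3, 113.2, 307.6]
contact_force: [-0.8, 0.1, -0.1]
opening: 65.1
[[536. 131. 119.]
 [601. 169. 229.]]
```

View pics/end.png

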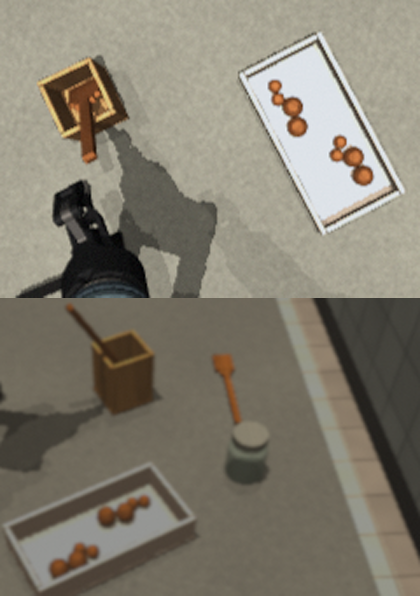

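The final picture shows the spoon leaning in the box as at first, with its handle end at (90,155). Each dish half holds two walnuts and two hazelnuts, at (275-297,87-127) and (337-363,142-175), and the gripper is clear.

```bash
python3 -c "
from plant import manip
print(manip.sign_off())"
```

```text
the job is handed in; nothing more can be done
None
```

The job is handed in with no verdict shown: the spoon rested lightly on the dish floor (about 5 N), each half of the dish now holds two walnuts and two hazelnuts, and the spoon is back in the box, blade down, after about 24.5 s.

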